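# Rock a stuck tube block out of a dry block heater

## Task

The aluminium tube block sits tight in the well of the small white dry block heater. Take it by its black post and rock it side to side along its length, first towards its blue-marked end and then towards the other, easing it up as it walks loose, without lifting the heater off its bench plate and without disturbing the blue-capped tube, the timer and the small carton beside it. Finish still holding the block, level, still, and just clear above the well, about a finger's width: do not put it down or let go.

Things in the scene. Friction and masses are not known exactly. Their poses are not given: they have to be found in the camera images.
- tube_block: Tube block: aluminium, 44 (x) x 70 (y) x 44 mm high, four tube holes in its top, a black square lifting post (22 x 22 mm) on its middle from 44 to 96 mm above the underside; its +y end is marked with blue paint. Origin: centre of the underside, z up. 0.24 to 0.36 kg. Starts level in the well, underside 16 mm below the rim.
- pad (a point): Top of the pad in the middle of the well's floor, 20 mm wide along y, 16 mm below the rim: the block rests on it and can see-saw along y by about 0.12 rad each way. While it is rocked its two ends slide one up, the other down, and the shoes' friction cancels, so it follows a gentle lift: raising its middle 15 to 25 mm per rad of rock (3 to 5 mm a swing of 0.2 rad) walks it out.
- shoe_blue (a point): Sprung rubber friction shoe in the well's wall at the blue (+y) end; this point is where it presses on the block's end, 5 mm below the rim, 35 mm from the well's centre, with about 17 N. It grips against sliding with about 10 N (8 to 12); both shoes together resist a straight pull with 16 to 24 N, more than the heater's weight, so a straight pull lifts the heater.
- shoe_plain (a point): The same shoe at the other (-y) end of the well. The shoes let go once the block has risen about 11 mm; it is out of the well after 16 mm.
- post (a point): Grip point on the black post (22 x 22 mm), 74 mm above the block's underside on its centre line (22 mm below the top of the post, 30 mm above the aluminium); axes as the block's. About 0.124 m above the bench at the start.
- well (a point): Centre of the well's mouth at the rim of the heater, 66 mm above the bench; x across, y along the well (the direction in which the block rocks, +y towards where the blue end starts), z up. The well is 49 x 75 mm and 20 mm deep, its floor with a 4 mm high pad in the middle. The white heater is 130 (x) x 140 (y) mm and 58 mm high; its control face looks to -x.
- heater (a joint): How far the heater has risen from its bench plate (m), 0 = standing on it. The heater weighs about 1 kg (10 N), is guided by pins so that it can only rise, and comes up if the block is pulled straight up; it should not be lifted (under 4 mm is allowed).
- bench_plate: Steel plate 150 x 160 x 8 mm fixed to the bench under the heater. Origin: centre of its underside; axes as the well's.
- tube_blue: Bystander: 50 ml conical tube with a blue cap lying down, 35 mm thick, 109 mm long along y; leave it.
- bench_timer: Bystander: bench timer with three buttons, 64 x 64 x 20 mm; leave it.
- filter_pack: Bystander: small light carton 51 x 76 x 45 mm behind the work; leave it.

How it is judged:
On the way, in this order (a step that is already met when the one before it is completed fails the run):
1. the block, still in the well, leans at least 0.05 rad (3 degrees) towards its blue end (angle between tube_block's own z axis and vertical above 0.05 rad and y of post in the frame of well above 0.0025 m and z of tube_block in the frame of well below -0.002 m), for 0.05 s.
2. the block, still in the well, leans at least 0.05 rad (3 degrees) towards its other end (angle between tube_block's own z axis and vertical above 0.05 rad and y of post in the frame of well below -0.0025 m and z of tube_block in the frame of well below -0.002 m), for 0.05 s.
At the end, for the whole second after the job is handed in: The fingers hold the block over the well (within 30 mm of its centre), underside 4 to 50 mm above the rim, level within 0.15 rad, still, touching no part of the heater, which stands on its plate (risen less than 2 mm) (z of tube_block in the frame of well between 0.004 and 0.05 m and horizontal distance between tube_block and well below 0.03 m and angle between tube_block's own z axis and vertical below 0.15 rad and contact force between the fingers and tube_block above 2 N and contact force between tube_block and bench_plate below 0.2 N and linear speed of tube_block below 0.02 m/s and angular speed of tube_block below 0.2 rad/s and value of joint heater below 0.002 m); the arm keeps its last pose, push and grip.
It fails at once if the heater is lifted 4 mm or more off its bench plate (value of joint heater above 0.004 m).
It fails at once if the tube blue is moved more than 20 mm (distance of tube_blue from where it was at the start of the episode above 0.02 m).
It fails at once if the bench timer is moved more than 20 mm (distance of bench_timer from where it was at the start of the episode above 0.02 m).
It fails at once if the filter pack is moved more than 20 mm (distance of filter_pack from where it was at the start of the episode above 0.02 m).
It also fails if it takes over 48 s, if anything falls off the work surface, if the arm or the gripper's body presses on something with over 40 N, if the wrist force passes 120 N, or if a joint passes its speed limit or range.

## Robot

A 7-joint arm with a two-finger parallel gripper is mounted at the origin on the work surface; the furniture and walls round the work are solid. World frame = base frame: x ahead of the robot, y to its left, z up, the work surface at z = 0. Lengths are in m, angles in rad, forces in N, time in s.
With the tool pointing down it reaches from about 0.35 to 0.9 m from the base axis. Payload 8.1 kg.
Tool frame: the origin (TCP) lies at the very end of the fingers, on their centre line; the grasp point (between the pads) lies arm.grip_point_offset behind it (arm.grip_point_offset is the distance from the TCP to the grasp point, in m); z points along the fingers, y is the line along which they close (so a half turn about z gives the same grasp; the last joint's range is limited). The gripper opens to 92 mm and grips with 3 to 60 N. Pads are 19 mm wide; open, the fingers measure 130 mm over their backs; the gripper's body (75 mm by 190 mm) begins 47 mm behind the grasp point.
Start: joints at [-1.391, 0.434, 0.025, 1.573, -0.012, 1.134, -0.075], TCP at [0.174, 0.6, 0.227] pointing down, gripper open.
Joint ranges: [-2.62, 2.62], [-0.44, 2.09], [-1.27, 1.32], [0.08, 2.57], [-1.32, 4.46], [0.12, 2], [-2.74, 2.74]. Speed limits (rad/s): [2.22, 2.22, 3.01, 3.01, 3.14, 3.14, 3.14].

## Interface

Orientations are given as a rotation vector (axis times angle).
In Python, from cell import arm gives the robot as it stands. The module is installed in compiled form; this text tells all that it offers.
- The arm moves only by the shell command python3 -m creep 'ROWS' [OPENING] [FORCE]. ROWS is JSON, a list of rows, each a list of 6 numbers: the shift along the tool's x, y, z scaled (see below), then the turn, a rotation vector about the tool's x, y, z scaled (see below). A call has 1 to 20 rows; each row shifts and turns the commanded pose from where the row before left it, along the tool's axes as they then stand; what a row does not reach is not made up. The controller multiplies each number of a shift by 0.4 m and each number of a turn by 120 degrees. A row lasts 1/12 s, in which the tool goes at most 41.7 mm and 7.16 degrees, less where a joint would pass 70% of its speed; a pose out of reach is approached as far as the arm can. A call with a number of a shift or a turn outside -1 to 1 is refused whole. A call with a gripper value outside its range is refused whole. OPENING is the closure, from -1 (fully open) to 1 (shut), set as the call begins (- or left out, the last holds). The fingers move at their own pace and stop on an object; FORCE is the grip in N (left out, the last holds). Time passes only in rows, so rows that do not move let the fingers close. It gives the time, the measured TCP pose, the force, the opening and the grip force at its end, in the units of the state.
- arm.observe(): the state, without advancing time (a new reading comes with each control period).
- arm.get_image(name): name is "scene" or "top" or "wrist"; returns a dict with "frame" (400x640x3 uint8, red, green, blue), "intrinsics" (3x3 intrinsics, pixels), "rvec" (rotation vector, rad) and "tvec" (3), from world to camera coordinates, as OpenCV has them; the wrist camera has in their place "mount" (4x4, takes a point from camera to tool coordinates, whose origin is the TCP and whose axes are the flange's). Camera axes: x right, y down, z forward; pixel columns grow to the right and rows downward; lengths in m; the calibration is good to about 2 mm. The wrist camera is an equidistant fisheye: a pixel r from the principal point sees the ray r / f radians off the axis. A picture is of the moment at which its call begins: read the wrist's pose just before it. There is no depth.
- arm.sign_off(): hands the job in; it is judged then, once.
The state is a dict: "clock": time; "joints": joint angles; "dq": joint speeds; "joint_efforts": joint torques, N m; "position": TCP position; "ee_rot": TCP orientation; "force": force on the tool from outside, world axes, zero at the start; "ft_torque": the same for the moment, N m; "width": opening from 0.0 (shut) to 1.0 (fully open); "gripper_force": force on a finger pad.
Only numpy, scipy, OpenCV 4.12 (cv2) and the standard library are available. Lean on these libraries where they do the work, as an engineer would, in place of code of your own. Each camera call takes 0.05 s, during which the arm holds its last target. There are 200 camera calls.

## Working session

There is one attempt and no reset: what is moved stays moved. The work goes in short steps, Python scripts to look and compute and a shell command to move; the robot and the scene stay as the last step left them, time stands still between calls to the robot, and variables do not carry over. Pictures are saved under pics/ and viewed, at most 10 in all, crops included, and the job is handed in when it is done.

```bash
mkdir -p pics
python3 - <<'E'
from cell import arm
import cv2,numpy as np
s=arm.observe();print({k:np.round(v,3).tolist() for k,v in s.items()},arm.grip_point_offset)
for n in("scene","top","wrist"):
    d=arm.get_image(n);cv2.imwrite(f"pics/{n}0.png",d["frame"][:,:,::-1]);
    print(n,{k:np.round(v,4).tolist() for k,v in d.items() if k!="frame"})
a=[cv2.imread(f"pics/{n}0.png") for n in("scene","top")]
E
```

```text
{'clock': 0.0, 'joints': [-1.391, 0.435, 0.025, 1.574, -0.012, 1.134, -0.075], 'dq': [0.001, -0.001, -0.001, 0.001, 0.001, -0.0, -0.001], 'joint_efforts': [-0.001, -66.787, 0.984, -31.445, -0.06, 0.043, 0.0], 'position': [0.174, 0.6, 0.226], 'ee_rot': [-0.443, -3.11, 0.003], 'force': [0.216, 0.379, -0.553], 'ft_torque': [0.004, -0.034, -0.031], 'gripper_force': 0.0, 'width': 1.003} 0.0188
scene {'intrinsics': [[384.9057, 0.0, 323.7403], [0.0, 384.9057, 200.9774], [0.0, 0.0, 1.0]], 'rvec': [2.0412, -0.5196, 0.3145], 'tvec': [-0.5572, 0.1067, 0.8516]}
top {'intrinsics': [[369.5968, 0.0, 318.0839], [0.0, 369.5968, 200.276], [0.0, 0.0, 1.0]], 'rvec': [2.209, -2.1944, 0.0551], 'tvec': [-0.1862, 0.5005, 0.9394]}
wrist {'intrinsics': [[309.7069, 0.0, 318.3523], [0.0, 309.7069, 201.1995], [0.0, 0.0, 1.0]], 'mount': [[-0.0003, -0.9506, -0.3104, 0.084], [1.0, -0.0006, 0.0008, -0.0007], [-0.0009, -0.3104, 0.9506, -0.1572], [0.0, 0.0, 0.0, 1.0]]}
```

View pics/scene0.png

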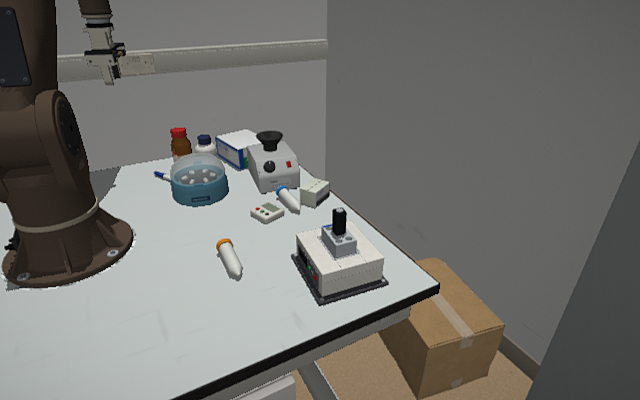

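View pics/top0.png

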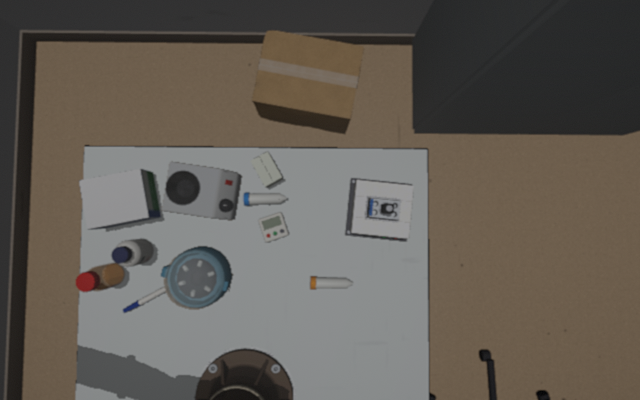

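The scene view shows the heater at about (340,262) with the black post topping at (339,210). In the top view the heater is centred near (380,208), the post is at (388,208) and the blue end points left. The bystanders, at (268,200), (273,227) and (267,170), are well away to +y.

Run:
```python
import cv2,numpy as np
a=cv2.imread("pics/top0.png")[165:250,335:425];b=cv2.imread("pics/scene0.png")[195:305,285:395]
a=cv2.resize(a,(400,378),interpolation=0);b=cv2.resize(b,(378,378),interpolation=0)
cv2.imwrite("pics/crop.png",np.hstack([a,b]))
```

```text
(no output)
```

View pics/crop.png

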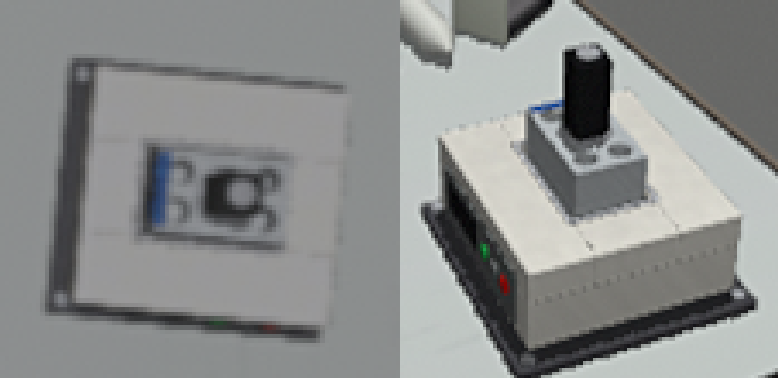

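The crop shows the yaw is slight, the post's light cap is at about top (389,207) and scene (340,209.5), and the blue end is at +y (left in the top view).

```bash
cat > h.py <<'E'
from cell import arm
import cv2,numpy as np
from scipy.spatial.transform import Rotation as R
def ray(d,px,pose=None):
    K=np.array(d["intrinsics"])
    if "mount" in d:
        p=(np.array(px,float)-K[:2,2])/K[0,0];r=np.hypot(*p)
        v=np.r_[np.sin(r)*p/max(r,1e-9),np.cos(r)];M=np.array(d["mount"])
        Rw=R.from_rotvec(pose["ee_rot"]).as_matrix()
        return Rw@M[:3,3]+pose["position"],Rw@M[:3,:3]@v
    Rc=cv2.Rodrigues(np.array(d["rvec"],float))[0]
    return -Rc.T@np.array(d["tvec"]).ravel(),Rc.T@np.linalg.inv(K)@np.r_[px,1]
def plane(cr,z): c,v=cr; return c+v*(z-c[2])/v[2]
def tri(rs):
    A=0;b=0
    for c,v in rs:
        v=v/np.linalg.norm(v);P=np.eye(3)-np.outer(v,v);A=A+P;b=b+P@c
    return np.linalg.solve(A,b)
E
python3 - <<'E'
from h import *
t=arm.get_image("top");s=arm.get_image("scene")
print("posttop",tri([ray(t,(389,207.3)),ray(s,(340.3,209.5))]))
f=t["frame"].astype(int);m=np.zeros(f.shape[:2],np.uint8)
roi=f[165:250,335:425];print(roi[10:80:10,45].tolist(),roi[42,15:80:8].tolist())
r=roi[:,:,0]-roi[:,:,2]
m=((r>4)&(roi.min(2)>110)).astype(np.uint8)
m=cv2.morphologyEx(m,cv2.MORPH_OPEN,np.ones((3,3)))
cs=cv2.findContours(m,0,2)[0];c=max(cs,key=cv2.contourArea);print(cv2.contourArea(c))
q=cv2.boxPoints(cv2.minAreaRect(c))+[335,165]
P=np.array([plane(ray(t,p),.066) for p in q]);print(q,P,P.mean(0))
E=np.diff(np.vstack([P,P[:1]]),axis=0);print(np.linalg.norm(E,axis=1),np.degrees(np.arctan2(E[:,1],E[:,0])))
b=((roi[:,:,2]-roi[:,:,0])>40).astype(np.uint8);M=cv2.moments(b,True);c=(M['m10']/M['m00']+335,M['m01']/M['m00']+165);print(c,plane(ray(t,c),.094))
o=arm.observe();Rm=R.from_rotvec(o["ee_rot"]).as_matrix();print(Rm.round(3))
E
```

```text
posttop [ 0.48213449 -0.33929426  0.14681094]
[[139, 142, 142], [152, 151, 150], [152, 152, 152], [104, 106, 109], [138, 141, 144], [152, 152, 154], [135, 135, 134]] [[62, 63, 66], [152, 152, 153], [115, 116, 117], [138, 141, 144], [32, 32, 32], [125, 126, 130], [132, 134, 138], [151, 151, 152], [139, 142, 142]]Traceback (most recent call last):
  File "<stdin>", line 9, in <module>
ValueError: max() iterable argument is empty
```

Run:
```python
from h import *
t=arm.get_image("top")
f=t["frame"];roi=cv2.GaussianBlur(f[165:250,335:425],(3,3),0).min(2)
m=(roi>146).astype(np.uint8)
m=cv2.morphologyEx(m,cv2.MORPH_OPEN,np.ones((3,3)))
cs=cv2.findContours(m,0,2)[0];c=max(cs,key=cv2.contourArea)
q=cv2.boxPoints(cv2.minAreaRect(c))+[335,165]
P=np.array([plane(ray(t,p),.066) for p in q]);print(q,P,P.mean(0))
E=np.diff(np.vstack([P,P[:1]]),axis=0);print(np.linalg.norm(E,axis=1),np.degrees(np.arctan2(E[:,1],E[:,0])))
roi=f[165:250,335:425].astype(int)
b=((roi[:,:,2]-roi[:,:,0])>30).astype(np.uint8);M=cv2.moments(b,True);c=(M['m10']/M['m00']+335,M['m01']/M['m00']+165);print(c,plane(ray(t,c),.094))
o=arm.observe();Rm=R.from_rotvec(o["ee_rot"]).as_matrix();print(Rm.round(3))
```

```text
[[352.66336441 231.36634064]
 [357.7029686  180.97029686]
 [412.55445862 186.45544434]
 [407.5148468  236.85148621]] [[ 0.42465916 -0.26671953  0.066     ]
 [ 0.54702191 -0.27870247  0.066     ]
 [ 0.53457091 -0.41229765  0.066     ]
 [ 0.4122594  -0.39949488  0.066     ]] [ 0.47962785 -0.33930363  0.066     ]
[0.12294809 0.13417414 0.12297974 0.13335309] [ -5.59312054 -95.32455364 174.02441091  84.66467853]
(370.6458333333333, 206.6875) [ 0.48385768 -0.30608725  0.094     ]
[[-0.96   0.279 -0.   ]
 [ 0.279  0.96  -0.   ]
 [-0.    -0.    -1.   ]]
```

```bash
python3 -m creep '[[0,0,-0.08,0,0,0],[0,0,-0.08,0,0,0],[0,0,-0.08,0,0,0],[0,0,-0.08,0,0,0],[-0.063,-0.063,0,0,0,0],[-0.063,-0.063,0,0,0,0],[-0.063,-0.063,0,0,0,0],[-0.063,-0.063,0,0,0,0],[-0.063,-0.063,0,0,0,0],[-0.063,-0.063,0,0,0,0],[-0.063,-0.063,0,0,0,0],[-0.063,-0.063,0,0,0,0],[-0.063,-0.063,0,0,0,0],[-0.063,-0.063,0,0,0,0],[-0.063,-0.063,0,0,0,0],[-0.063,-0.063,0,0,0,0],[-0.063,-0.063,0,0,0,0],[-0.063,-0.063,0,0,0,0],[-0.063,-0.063,0,0,0,0],[-0.063,-0.063,0,0,0,0]]' -1 30
```

```text
clock: 1.97
position: [0.4495, 0.0987, 0.355]
ee_rot: [0.443, 3.11, 0.001]
force: [0.8, 0.5, 0.1]
width: 0.998
gripper_force: 0.0
```

```bash
python3 -m creep '[[-0.027,-0.0736,0,0,0,0],[-0.027,-0.0736,0,0,0,0],[-0.027,-0.0736,0,0,0,0],[-0.027,-0.0736,0,0,0,0],[-0.027,-0.0736,0,0,0,0],[-0.027,-0.0736,0,0,0,0],[-0.027,-0.0736,0,0,0,0],[-0.027,-0.0736,0,0,0,0],[-0.027,-0.0736,0,0,0,0],[-0.027,-0.0736,0,0,0,0],[-0.027,-0.0736,0,0,0,0],[-0.027,-0.0736,0,0,0,0],[-0.027,-0.0736,0,0,0,0],[-0.027,-0.0736,0,0,0,0],[0,0,0.07,0,0,-0.0446],[0,0,0.07,0,0,-0.0446],[0,0,0,0,0,0],[0,0,0,0,0,0]]'
python3 - <<'E'
from h import *
o=arm.observe();d=arm.get_image("wrist");cv2.imwrite("pics/w1.png",d["frame"][:,:,::-1])
np.save("o1.npy",o,allow_pickle=True);print(o["position"],R.from_rotvec(o["ee_rot"]).as_matrix().round(3).tolist(),o["joints"])
E
```

```text
clock: 3.47
position: [0.4787, -0.3368, 0.2981]
ee_rot: [-0.155, -3.135, -0.002]
force: [0.2, 0.5, 0.4]
width: 1.004
gripper_force: 0.0
[ 0.47866624 -0.33683443  0.29811909] [[-0.995, 0.099, -0.002], [0.099, 0.995, 0.002], [0.002, 0.001, -1.0]] [ 0.00551558  0.36807291  0.73242263  1.60453435 -0.25444783  1.27010289
  2.25322569]
```

View pics/w1.png

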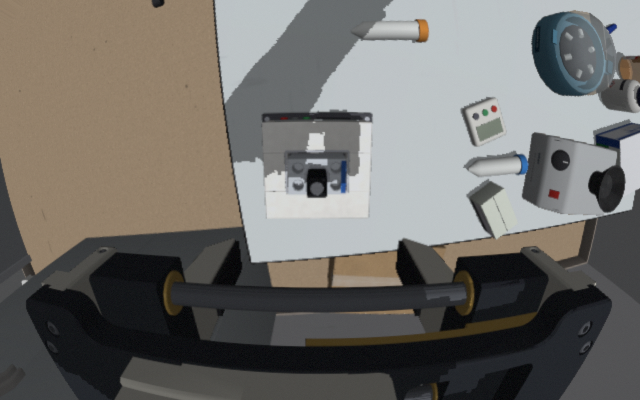

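The wrist view shows the heater squared up with the tool at about (318,167), the post cap at (317,185) and the blue paint at (343,177), on the +y side. I'll zoom in for exact pixels.

Run:
```python
import cv2
a=cv2.imread("pics/w1.png")[105:230,250:385]
cv2.imwrite("pics/w1c.png",cv2.resize(a,None,fx=4,fy=4,interpolation=0))
```

```text
(no output)
```

View pics/w1c.png

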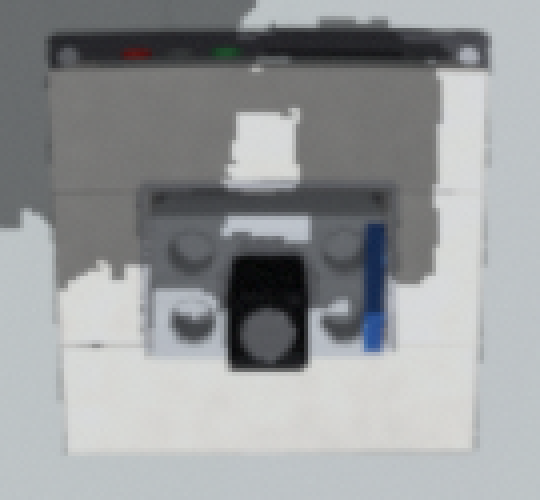

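Run:
```python
from h import *
o=np.load("o1.npy",allow_pickle=True).item();d=arm.get_image("wrist");t=arm.get_image("top");s=arm.get_image("scene")
w=lambda x,y:ray(d,(x/4+250-.4,y/4+105-.4),o)
pt=tri([w(268,335),ray(s,(340.3,209.5)),ray(t,(389,207.3))]);print("posttop 3views",pt, "wrist@.146",plane(w(268,335),.146))
C=np.array([plane(w(*p),.066) for p in [(50,68),(488,68),(474,452),(67,455)]]);print(C,C.mean(0))
E=np.diff(np.vstack([C,C[:1]]),axis=0);print(np.linalg.norm(E,axis=1),np.degrees(np.arctan2(E[:,1],E[:,0])))
B=[plane(w(*p),.094) for p in [(151,285),(386,285),(268,355),(268,213)]];print(np.array(B),(B[0]+B[1])/2)
```

```text
posttop 3views [ 0.48168021 -0.33928976  0.14665059] wrist@.146 [ 0.48093639 -0.33917752  0.146     ]
[[ 0.40901318 -0.40115924  0.066     ]
 [ 0.42277986 -0.2640403   0.066     ]
 [ 0.55093093 -0.27617068  0.066     ]
 [ 0.53822392 -0.41393871  0.066     ]] [ 0.48023697 -0.33882723  0.066     ]
[0.13780829 0.1287239  0.1383528  0.12984117] [ 84.26674061  -5.40732962 -95.26975621 174.35158191]
[[ 0.47625908 -0.37420018  0.094     ]
 [ 0.48330375 -0.30395668  0.094     ]
 [ 0.50163019 -0.3414262   0.094     ]
 [ 0.45806503 -0.33703144  0.094     ]] [ 0.47978141 -0.33907843  0.094     ]
```

```bash
python3 -m creep '[[-0.005,-0.005,0.07,0,0,0],[0,0,0.07,0,0,0],[0,0,0.07,0,0,0],[0,0,0.07,0,0,0],[0,0,0.07,0,0,0],[0,0,0.07,0,0,0],[0,0,0.03,0,0,0],[0,0,0.02,0,0,0],[0,0,0.012,0,0,0],[0,0,0,0,0,0],[0,0,0,0,0,0]]'
python3 - <<'E'
from h import *
o=arm.observe();print(o["position"],R.from_rotvec(o["ee_rot"]).as_matrix().round(4).tolist())
E
```

```text
clock: 4.58
position: [0.4818, -0.3403, 0.1072]
ee_rot: [0.151, 3.136, -0.001]
force: [-0.3, -1.4, 0.6]
width: 1.002
gripper_force: 0.0
[ 0.48176074 -0.34026078  0.10719072] [[-0.9954, 0.096, 0.0017], [0.096, 0.9954, -0.0009], [-0.0018, -0.0007, -1.0]]
```

```bash
python3 -m creep '[[0.002,0.002,-0.002,0,0,0],[0,0,0,0,0,0],[0,0,0,0,0,0],[0,0,0,0,0,0],[0,0,0,0,0,0],[0,0,0,0,0,0],[0,0,0,0,0,0],[0,0,0,0,0,0],[0,0,0,0,0,0],[0,0,0,0,0,0],[0,0,0,0,0,0],[0,0,0,0,0,0]]' 1 45
python3 - <<'E'
from h import *
o=arm.observe();print(o["position"],R.from_rotvec(o["ee_rot"]).as_matrix().round(4).tolist(),o["force"],o["ft_torque"],o["width"])
E
```

```text
clock: 5.58
position: [0.4803, -0.3388, 0.1067]
ee_rot: [-0.151, -3.138, -0.0]
force: [-0.1, -0.6, 0.5]
width: 0.235
gripper_force: 45.0
[ 0.48028065 -0.33882571  0.10669326] [[-0.9954, 0.0959, -0.0], [0.0959, 0.9954, 0.0], [0.0, 0.0, -1.0]] [-0.12045255 -0.5821102   0.45671158] [-0.03981836  0.02368534  0.02051657] 0.23461303147531717
```

```bash
python3 -m creep '[[0,0.002,-0.0008,0.008,0,0],[0,0.002,-0.0008,0.008,0,0],[0,0.002,-0.0008,0.008,0,0],[0,0.002,-0.0008,0.008,0,0],[0,0.002,-0.0008,0.008,0,0],[0,0.002,-0.0008,0.008,0,0],[0,0,0,0,0,0],[0,0,0,0,0,0]]'
cat > st.py <<'E'
from h import *
o=arm.observe();M=R.from_rotvec(o["ee_rot"]).as_matrix();a=-M[:,2];p=o["position"]+a*-.0567
w=np.array([.4803,-.3388,.066]);c,s=np.cos(-.096),np.sin(-.096);W=np.array([[c,-s,0],[s,c,0],[0,0,1]])
print("t",o["clock"],"lean y,x",(W.T@a)[[1,0]].round(4),"under in well mm",(W.T@(p-w)*1e3).round(2),"F",(W.T@o["force"]).round(1),"T",(W.T@o["ft_torque"]).round(2),o["gripper_force"],o["width"])
E
python3 st.py
```

```text
clock: 6.25
position: [0.4807, -0.3339, 0.1085]
ee_rot: [-0.149, -3.129, 0.158]
force: [-0.1, -0.1, -1.8]
width: 0.234
gripper_force: 45.0
t 6.25 lean y,x [1.01e-01 1.00e-04] under in well mm [ -0.05  -0.78 -13.87] F [-0.1 -0.1 -1.8] T [-0.32  0.1  -0.04] 45.00029683113098 0.23429210333866549
```

```bash
python3 -m creep '[[0,-0.002,-0.0008,-0.008,0,0],[0,-0.002,-0.0008,-0.008,0,0],[0,-0.002,-0.0008,-0.008,0,0],[0,-0.002,-0.0008,-0.008,0,0],[0,-0.002,-0.0008,-0.008,0,0],[0,-0.002,-0.0008,-0.008,0,0],[0,-0.002,-0.0008,-0.008,0,0],[0,-0.002,-0.0008,-0.008,0,0],[0,-0.002,-0.0008,-0.008,0,0],[0,-0.002,-0.0008,-0.008,0,0],[0,-0.002,-0.0008,-0.008,0,0],[0,-0.002,-0.0008,-0.008,0,0],[0,0,0,0,0,0],[0,0,0,0,0,0]]'
python3 st.py
python3 - <<'E'
from h import *
s=arm.get_image("scene")["frame"];w=arm.get_image("wrist")["frame"]
a=cv2.resize(s[195:305,285:395],(400,400),interpolation=0);b=cv2.resize(w[100:350,195:445],(400,400),interpolation=0)
cv2.imwrite("pics/m.png",np.hstack([a,b])[:,:,::-1])
E
```

```text
clock: 7.42
position: [0.4798, -0.3438, 0.1124]
ee_rot: [0.151, 3.129, 0.158]
force: [0.3, -0.3, -1.5]
width: 0.235
gripper_force: 45.0
t 7.4167 lean y,x [-0.1006 -0.0002] under in well mm [ 0.    0.69 -9.99] F [ 0.3 -0.3 -1.5] T [-0.62  0.07  0.03] 45.000430941581726 0.2351238623042718
```

View pics/m.png

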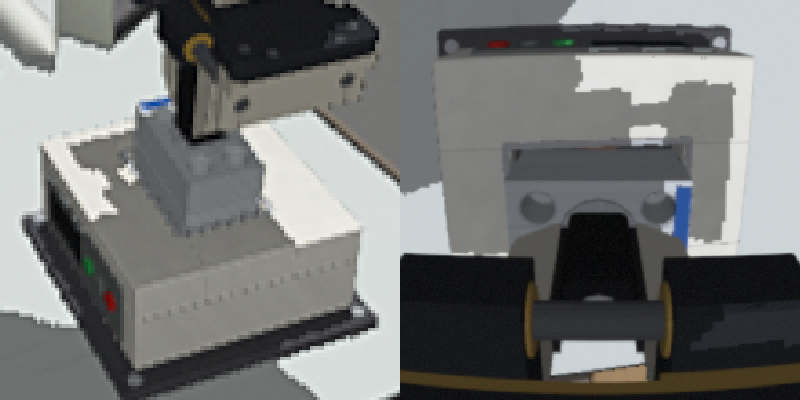

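The crops show the block leaning with the gripper towards its plain end, the blue end higher at (155,102), and the heater still seated on its plate. I'll carry on rocking.

```bash
python3 -m creep '[[0,0.002,-0.0008,0.008,0,0],[0,0.002,-0.0008,0.008,0,0],[0,0.002,-0.0008,0.008,0,0],[0,0.002,-0.0008,0.008,0,0],[0,0.002,-0.0008,0.008,0,0],[0,0.002,-0.0008,0.008,0,0],[0,0.002,-0.0008,0.008,0,0],[0,0.002,-0.0008,0.008,0,0],[0,0.002,-0.0008,0.008,0,0],[0,0.002,-0.0008,0.008,0,0],[0,0.002,-0.0008,0.008,0,0],[0,0.002,-0.0008,0.008,0,0],[0,0,0,0,0,0],[0,0,0,0,0,0]]'
python3 st.py
```

```text
clock: 8.68
position: [0.4809, -0.3345, 0.117]
ee_rot: [-0.149, -3.13, 0.161]
force: [-3.0, -0.1, 5.8]
width: 0.233
gripper_force: 45.0
t 8.6833 lean y,x [ 0.1027 -0.0008] under in well mm [ 0.26 -1.52 -5.36] F [-3.  -0.4  5.8] T [-0.77  0.62  0.01] 45.01317501068115 0.2327743012221231
```

```bash
python3 -m creep '[[0,-0.002,-0.0008,-0.008,0,0],[0,-0.002,-0.0008,-0.008,0,0],[0,-0.002,-0.0008,-0.008,0,0],[0,-0.002,-0.0008,-0.008,0,0],[0,-0.002,-0.0008,-0.008,0,0],[0,-0.002,-0.0008,-0.008,0,0],[0,-0.002,-0.0008,-0.008,0,0],[0,-0.002,-0.0008,-0.008,0,0],[0,-0.002,-0.0008,-0.008,0,0],[0,-0.002,-0.0008,-0.008,0,0],[0,-0.002,-0.0008,-0.008,0,0],[0,-0.002,-0.0008,-0.008,0,0],[0,0,0,0,0,0],[0,0,0,0,0,0]]'
python3 st.py
```

```text
clock: 9.85
position: [0.4803, -0.3456, 0.1233]
ee_rot: [0.152, 3.126, 0.153]
force: [-6.6, 2.4, 28.3]
width: 0.235
gripper_force: 45.0
t 9.85 lean y,x [-0.0977 -0.0034] under in well mm [ 0.83 -1.19  0.89] F [-6.8  1.7 28.3] T [0.05 1.84 0.04] 45.04307985305786 0.23506885580392484
```

The upward force reads 28 N, which I didn't expect, so I'm looking before moving.

```bash
python3 st.py
python3 - <<'E'
from h import *
s=arm.get_image("scene")["frame"];w=arm.get_image("wrist")["frame"]
a=cv2.resize(s[160:300,270:410],(400,400),interpolation=0);b=cv2.resize(w[100:350,195:445],(400,400),interpolation=0)
cv2.imwrite("pics/n.png",np.hstack([a,b])[:,:,::-1])
E
python3 st.py
```

```text
t 9.85 lean y,x [-0.0977 -0.0034] under in well mm [ 0.83 -1.19  0.89] F [-6.8  1.7 28.3] T [0.05 1.84 0.04] 45.04307985305786 0.23506885580392484
t 9.95 lean y,x [-0.0973 -0.0034] under in well mm [ 0.84 -1.19  0.89] F [-7.   0.9 28. ] T [-0.11  1.96 -0.05] 45.04367709159851 0.23778254016394063
```

View pics/n.png

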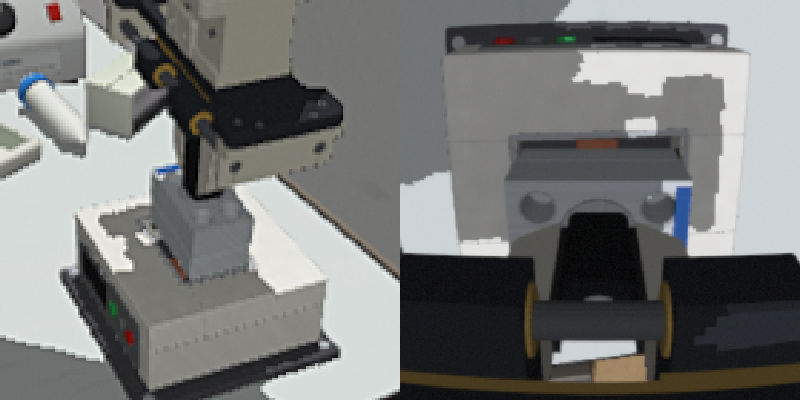

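The block hasn't slipped in the grip, since the holes sit at the same wrist pixels, and orange pad is showing at (597,143). I'll check whether the heater has shifted since the start and look closer at the block's foot.

Run:
```python
from h import *
s=arm.get_image("scene")["frame"][:,:,::-1];s0=cv2.imread("pics/scene0.png")
g=lambda a:cv2.cvtColor(np.ascontiguousarray(a),cv2.COLOR_BGR2GRAY).astype(np.float32)
for n,(x0,x1,y0,y1) in dict(face=(297,322,238,290),rightrim=(360,386,245,268),plate=(370,390,272,292)).items():
    print(n,cv2.phaseCorrelate(g(s0)[y0:y1,x0:x1],g(s)[y0:y1,x0:x1]))
hs=[cv2.resize(i[215:280,290:392],None,fx=3.9,fy=3.9*2,interpolation=0) for i in(s0,s)]
cv2.imwrite("pics/z.png",np.hstack(hs))
o=arm.observe();print(o["joints"].round(3),o["joint_efforts"].round(1))
```

```text
face ((0.8693460321926292, -0.7376943596055483), 0.4944848039415148)
rightrim ((0.3049964118285615, 0.3076624804823336), 0.5710198239043907)
plate ((0.03169448233802541, 0.029225162576075547), 0.9961186320334673)
[ 0.191  0.563  0.59   1.768 -0.46   0.999  2.462] [ -1.5 -50.7   5.8 -21.1  -1.7  -1.7   0.2]
```

View pics/z.png

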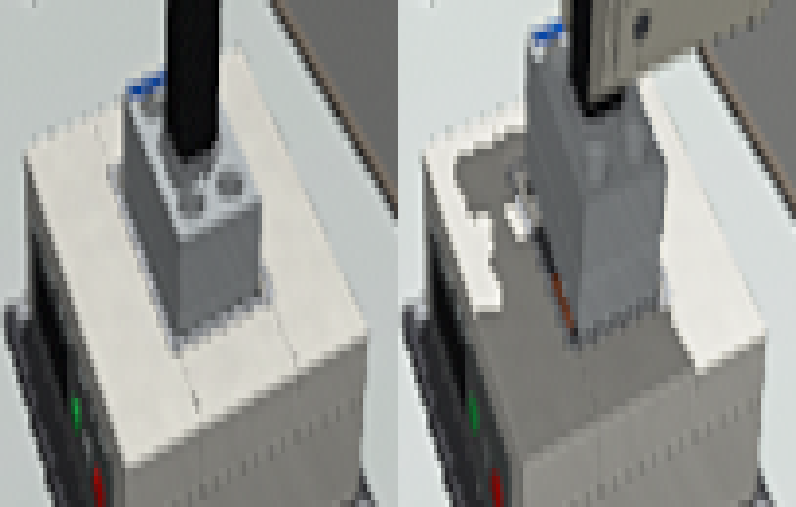

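The heater hasn't moved: the plate shift is 0.03 px. The block has risen and leans to the plain end, with its lower edge probably resting on a shoe that has sprung back. I'll level it while easing up so the blue end does not drop.

```bash
python3 -m creep '[[0,0.002,-0.002,0.008,0,0],[0,0.002,-0.002,0.008,0,0],[0,0.002,-0.002,0.008,0,0],[0,0,0,0,0,0]]'
python3 st.py
```

```text
clock: 10.33
position: [0.4805, -0.3397, 0.1224]
ee_rot: [0.148, 3.135, 0.078]
force: [0.7, 0.8, -2.6]
width: 0.233
gripper_force: 45.0
t 10.3333 lean y,x [-0.05    0.0006] under in well mm [ 0.22  1.97 -0.21] F [ 0.6  0.9 -2.6] T [ 0.01 -0.03  0.02] 44.99950468540192 0.23336621060145776
```

Now the force is just the block's weight, so it is free. I'll level it and lift.

```bash
python3 -m creep '[[0,0.001,-0.003,0.008,0,0],[0,0.001,-0.003,0.008,0,0],[0,0.001,-0.003,0.008,0,0],[0,0,0,0,0,0]]'
python3 st.py
```

```text
clock: 10.67
position: [0.4805, -0.3392, 0.1263]
ee_rot: [-0.149, -3.138, 0.001]
force: [0.2, 0.8, -3.4]
width: 0.238
gripper_force: 45.0
t 10.6667 lean y,x [0.0008 0.0002] under in well mm [ 0.27 -0.41  3.62] F [ 0.1  0.9 -3.4] T [ 0.06 -0.02 -0.01] 44.99951720237732 0.2377848382974639
```

```bash
python3 -m creep '[[0,0,-0.006,0,0,0],[0,0,-0.006,0,0,0],[0,0,-0.006,0,0,0],[0,0,-0.006,0,0,0],[0,0,-0.006,0,0,0],[0,0,0,0,0,0],[0,0,0,0,0,0],[0,0,0,0,0,0],[0,0,0,0,0,0],[0,0,0,0,0,0],[0,0,0,0,0,0],[0,0,0,0,0,0],[0,0,0,0,0,0]]'
python3 st.py
python3 - <<'E'
from h import *
s=arm.get_image("scene")["frame"][:,:,::-1]
cv2.imwrite("pics/end.png",cv2.resize(s[150:300,260:410],(600,600),interpolation=0))
E
```

```text
clock: 11.75
position: [0.4801, -0.3402, 0.1383]
ee_rot: [-0.151, -3.138, -0.0]
force: [-0.3, -0.8, -3.5]
width: 0.237
gripper_force: 45.0
t 11.75 lean y,x [-0.0001  0.0001] under in well mm [-0.05 -1.42 15.65] F [-0.2 -0.8 -3.5] T [ 0.06 -0.03  0.02] 44.999245405197144 0.2374514038843265
```

View pics/end.png

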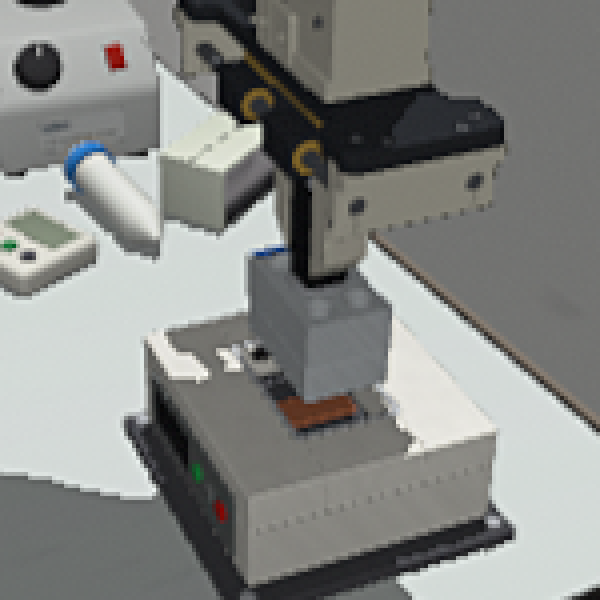

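The block hangs level and clear above the open well (about (320,400)), the heater sits on its plate, and the bystanders look undisturbed.

```bash
python3 -c "
from cell import arm
print(arm.sign_off())"
```

```text
the job is handed in; nothing more can be done
None
```

The job is handed in: the block was rocked loose towards its blue end first and is held level and still about 16 mm above the rim, with no sign in the images of the heater lifting or the tube, timer or carton moving; sign-off returned no verdict.

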